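Press a filter-cartridge lid home in a sprung closing nest

TASK

Take the hand tamper from its stand and use it, flat and centred on the cartridge lid, to press the lid shut: push squarely down by feel until the sprung plate under the cartridge bottoms out level on its stops, and hold it firmly there for a full second, without forcing it. Then ease off, put the tamper back upright in its stand, let go, and leave everything else on the bench where it is.

Things in the scene. Friction and masses are not known exactly. Their poses are not given: they have to be found in the camera images.
- fixture: Closing fixture bolted to the bench: aluminium base 190 x 150 mm, 16 mm high, with four springs, two diagonal 10 mm guide posts (tops 66 mm above the bench) and four stop screws. The plate meets the stops after sinking 2 to 14 mm; how they are set today is neither known nor measured. Origin at bench height under the base's middle; x along the 190 mm side, z up.
- plate: Sprung steel plate 150 x 130 x 10 mm, free to sink and tilt; a black ring on top (96 mm outside, 8 mm high) is the cartridge's nest. Origin in the centre of its underside, 40 mm above the bench when up; z up. It sinks from about 4 N of push, 1.5 mm per N. The springs carry at most 13 N: at 16 N or more (about 20 N is a firm push) it stands on its stops, and the push rises steeply.
- cartridge: Respirator filter cartridge, white ribbed plastic drum, 84 mm across and 30 mm high, standing loose in the nest on the plate's upper face. Origin in the centre of its underside, z up. It and its lid crack if pushed with more than 35 N.
- lid_top (a point): Centre of the flat upper face of the cartridge's grey slotted lid, 80 mm across. The lid has been started in the cartridge's mouth and stands proud: this point lies 37.5 to 39 mm above the cartridge's underside at first and 34 mm when the lid is home. z is the lid's upward axis.
- lid (a joint): How far the lid has been pushed in, in m: 0 to 0.0015 at the start, 0.005 fully home. It is a stiff press fit: it goes in at about 7 N and stays where it is pushed.
- tamper_mid (a point): Hand tamper, 0.42 kg, upright in its stand: flat round aluminium foot 64 mm across, 16 mm high, under a round black handle 30 mm across, 66 mm high (82 mm in all). This point is on its axis half-way up, 41 mm above its flat face, 25 mm above the top of the foot; z up along the handle. Grip the handle firmly from above.
- tamper: The same tamper; origin in the centre of its flat underside, z up along the handle.
- stand: Tamper stand: round black rubber dish fixed to the bench, 82 mm across, rim 12 mm high, inside 74 mm across with its floor 4 mm above the bench, so that the foot has 5 mm of room all round. Origin at bench height under its centre.
- stamp: Hand stamp, a bystander: black rectangular foot 50 x 34 mm with a small wooden knob, 76 mm tall. Origin in the centre of its underside.
- tape_roll: Roll of tape lying flat, a bystander: 76 mm across, 24 mm high. Origin in the centre of its underside.
- spare_cartridge: Open cartridge without lid, a bystander standing on the bench: 84 mm across, 30 mm high. Origin in the centre of its underside.
- closed_cartridge: Finished cartridge, a bystander standing on the bench: 84 mm across, 34 mm high. Origin in the centre of its underside.
- caliper: Caliper lying flat, a bystander: 200 mm long, 12 mm high. Origin on the bench under the middle of its beam, x along the beam.
- spray_bottle: Clear bottle, a bystander: 60 mm across, 170 mm tall. Origin in the centre of its underside.
Mind the look-alikes: they are no part of the job. What is shaped like the plate but orange or pink is not meant.

How it is judged:
By the outcome, as a careful person would: the job done as asked, in the order asked, and still so for the second after the job is handed in, with the robot touching nothing.
It also fails if it takes over 58 s, if anything falls off the work surface, if the arm or the gripper's body presses on something with over 40 N, if the wrist force passes 120 N, or if a joint passes its speed limit or range.

ROBOT

A 6-joint arm with a two-finger parallel gripper is mounted at the origin on the work surface. World frame = base frame: x ahead of the robot, y to its left, z up, the work surface at z = 0. Lengths are in mm, angles in rad, forces in N, time in s.
With the tool pointing down it reaches from about 275 to 750 mm from the base axis. Payload 10.2 kg.
Tool frame: the origin (TCP) lies at the very end of the fingers, on their centre line; the grasp point (between the pads) lies 19 mm behind it (ctrl.hold_point_z is the distance from the TCP to the grasp point, in mm); z points along the fingers, y is the direction in which the jaws open and shut (so a half turn about z gives the same grasp; the last joint's range is limited). The gripper opens to 85 mm and grips with 20 to 120 N. Pads are 22 mm wide; open, the fingers measure 114 mm over their backs; the gripper's body (76 mm by 85 mm) begins 54 mm behind the grasp point. The pads swing forward as they close: fully open they stand 13 mm farther back than shut.
Start: joints at [-1.536, 0.313, 1.498, -0, 1.331, -0.223], TCP at [133.837, -507.66, 231.294] pointing down, gripper open.
Joint ranges: [-2.94, 2.94], [-0.97, 2.17], [0.19, 2.56], [-1.23, 4.37], [0.02, 3.11], [-2.88, 2.88]. Speed limits (rad/s): [2.39, 2.39, 3.01, 3.14, 3.14, 3.14].

INTERFACE

Orientations are given as a unit quaternion [w, x, y, z].
In Python, from rig import readout, cams, workorder, spotter, ctrl gives the robot as it stands.
- The arm moves only by the tool step_arm, never from a script. Its argument "plan" is text: rows parted by semicolons, each of 5 numbers parted by spaces: the shift along the tool's x, y, z in cm, then the turn about the tool's z in degrees, then the opening in per cent of the stroke, from 0 (shut) to 100 (fully open). In form: x y z twist gripper; .... A call has 1 to 10 rows; each row is the pose to reach, as a shift and turn from the pose commanded when the call began, along the tool's axes at that moment; what a row does not reach only later rows make up. A row lasts 1/10 s, in which the tool goes at most 50 mm and 8.59 degrees, less where a joint would pass 70% of its speed; a pose out of reach is approached as far as the arm can. A call with a gripper value outside its range is refused whole. The fingers move at their own pace and stop on an object; "grip_force" is the grip in N (left out, the last holds). Time passes only in rows, so rows that repeat a pose let the fingers close. It gives the time, the measured TCP pose, the force and the opening at its end, in the units of the state.
- readout.sense(): the state, without advancing time (a new reading comes with each control period).
- cams.capture(name): name is "scene" or "side" or "wrist"; returns (picture, depth): 400x640x3 uint8, red, green, blue; 400x640 float32, mm along the optical axis (not along the pixel's ray), 0 where there is no reading.
- cams.camera_info(name): a dict with "vfov" (degrees; the focal length in pixels is half the picture's height over the tangent of half this angle, whatever the lens; pixels are square), "cx", "cy" (the principal point, pixels), "k1" (the pictures are not rectified: a ray, as slopes to the right and down, at radius r is drawn at 1 + k1 r^2 times it, then the intrinsics apply), "rvec" (rotation vector, rad) and "tvec" (3), from world to camera coordinates, as OpenCV has them. Camera axes: x right, y down, z forward; pixel columns grow to the right and rows downward; lengths in mm; the calibration is good to about 2 mm. A picture is of the moment at which its call begins: read the wrist's pose just before it. camera_info takes no time and is no camera call; for the wrist camera it gives the pose at the moment of the call.
- workorder.finish_job(): hands the job in, once; it reports no verdict.
Trained networks look in the newest picture that a camera, given by its name, has taken for a name from the list of things; names that differ only in an ending like _2 or _b are one class to them, and where a whole thing is asked for, a point or a joint stands for the part that bears it (a point fixed in the world has none). Each returns a list of dicts, best first, with "conf" (0 to 1); they miss things now and then, are a little off and sometimes report something else, mostly with a low value. They report only what shows in the picture. A call takes as long as a camera call. They do not tell look-alikes from the thing itself.
- spotter.regions_of(camera, target): "pixels" (400x640 bool, what is visible of it) and "extent" ([centre column, centre row, width, height] in pixels, round what is visible of it).
The state is a dict: "time_s": time; "joints": joint angles; "dq": joint speeds; "tau": joint torques, N m; "eef_pos": TCP position; "ee_rot": TCP orientation; "force": force on the tool from outside, world axes, zero at the start; "wrist_torque": the same for the moment, N m; "grip_width": opening from 0.0 (shut) to 1.0 (fully open).
Only numpy, scipy, OpenCV 4.12 (cv2) and the standard library are available. Lean on these libraries where they do the work, as an engineer would, in place of code of your own. Each camera call takes 0.05 s, during which the arm holds its last target. There are 200 camera calls.

## Working session

There is one attempt and no reset: what is moved stays moved. The work goes in short steps, Python scripts to look and compute and a tool call to move; the robot and the scene stay as the last step left them, time stands still between calls to the robot, and variables do not carry over. Pictures are saved under pics/ and viewed, about 8 in all and at most 12, crops included, and the job is handed in when it is done.

Besides the shell and the picture viewer there is one more tool, called after "Emit:" as name(argument=value, ...) on one line, values as JSON. step_arm: Moves the arm, as the interface text tells. Its arguments: {"type":"object","properties":{"plan":{"type":"string"},"grip_force":{"type":"number"}},"required":["plan"]}

```bash
mkdir -p pics; ls
cat > h.py <<'E'
import numpy as np, cv2
from rig import readout, cams, workorder, spotter, ctrl
def cam(n):
    i=cams.camera_info(n); f=200/np.tan(np.radians(i['vfov'])/2)
    R=cv2.Rodrigues(np.array(i['rvec'],float))[0]; return f,i['cx'],i['cy'],i['k1'],R,np.array(i['tvec'],float)
def cloud(n,d,info=None):
    f,cx,cy,k1,R,t=info or cam(n)
    v,u=np.mgrid[:400,:640]; x=(u-cx)/f; y=(v-cy)/f
    a,b=x.copy(),y.copy()
    for _ in range(10):
        s=1+k1*(a*a+b*b); a=x/s; b=y/s
    P=np.stack([a*d,b*d,d],-1)-t
    W=P@R; W[d<=0]=np.nan; return W
def save(p,img,crop=None,s=1):
    if crop: img=img[crop[1]:crop[3],crop[0]:crop[2]]
    cv2.imwrite('pics/'+p,cv2.resize(img[...,::-1],None,fx=s,fy=s,interpolation=cv2.INTER_CUBIC))
E
python3 - <<'E'
from h import *
ims=[]
for n in ['scene','side']:
    im,d=cams.capture(n); W=cloud(n,d); np.savez('/tmp/%s.npz'%n,im=im,W=W); save(n+'0.png',im,s=1.25)
    for t in ['tamper','stand','plate','cartridge','lid','fixture']:
        for r in spotter.regions_of(n,t)[:3]:
            p=W[r['pixels']]; p=p[~np.isnan(p[:,0])]
            print(n,t,round(r['conf'],2),np.round(r['extent']),np.round(np.median(p,0)) if len(p) else None, np.round(np.percentile(p,98,axis=0)) if len(p) else'')
print(readout.sense(), ctrl.hold_point_z)
E
```

```text
pics
scene tamper 0.6 [417. 220.  24.  34.] [586. 190.  23.] [609. 235.  88.]
scene stand 0.58 [416. 229.  35.  24.] [591. 177.   9.] [616. 231.  15.]
scene plate 0.79 [174. 214.  53.  49.] [ 221. -305.   10.] [ 294. -233.   18.]
scene plate 0.63 [251. 255.  67.  63.] [ 503. -221.   50.] [ 544. -141.   59.]
scene plate 0.63 [368. 163.  50.  29.] [305. 239.  11.] [382. 319.  19.]
scene cartridge 0.73 [247. 244.  37.  41.] [ 478. -208.   88.] [ 506. -170.   91.]
scene lid 0.94 [245. 240.  35.  30.] [ 467. -207.   89.] [ 501. -171.   91.]
scene fixture 0.96 [250. 265.  84.  84.] [ 536. -228.   16.] [ 566. -136.   63.]
scene fixture 0.52 [341. 251.  19.  31.] [563. -14.  23.] [582.   5.  74.]
side tamper 0.84 [243. 269.  32.  36.] [568. 208.  21.] [601. 230.  87.]
side stand 0.33 [234. 202.  32.  34.] [679.   9.  17.] [720.  46.  30.]
side stand 0.18 [317. 113.  32.  21.] [ 556. -392.   31.] [ 597. -370.   35.]
side plate 0.78 [360. 326.  98.  91.] [295. 250.   9.] [373. 327.  18.]
side plate 0.64 [334. 156.  69.  41.] [ 444. -174.   49.] [ 541. -134.   59.]
side plate 0.26 [333. 142.  3
[... 276 characters left out ...]
20.   57.]
{'time_s': 0.7, 'joints': array([-1.53637314e+00,  3.12890018e-01,  1.49772489e+00,  1.34123048e-05,
        1.33097732e+00, -2.23423982e-01]), 'dq': array([ 0.00013782, -0.00121073,  0.00133309,  0.00172215,  0.00152885,
       -0.00052291]), 'tau': array([-3.36038029e-03, -4.12123775e+01, -2.59872991e+01, -3.89358283e-04,
        5.37642281e-04, -4.75532147e-06]), 'eef_pos': array([ 133.8541788 , -507.65216814,  231.28990654]), 'ee_rot': array([8.28554590e-07, 9.91701064e-01, 1.28565156e-01, 6.46489231e-06]), 'force': array([ 0.19913989,  0.7463918 , -0.80029015]), 'wrist_torque': array([-0.01937316,  0.01272632, -0.01716727]), 'grip_width': 1.001602977829521} 18.700000000000003
```

View pics/scene0.png

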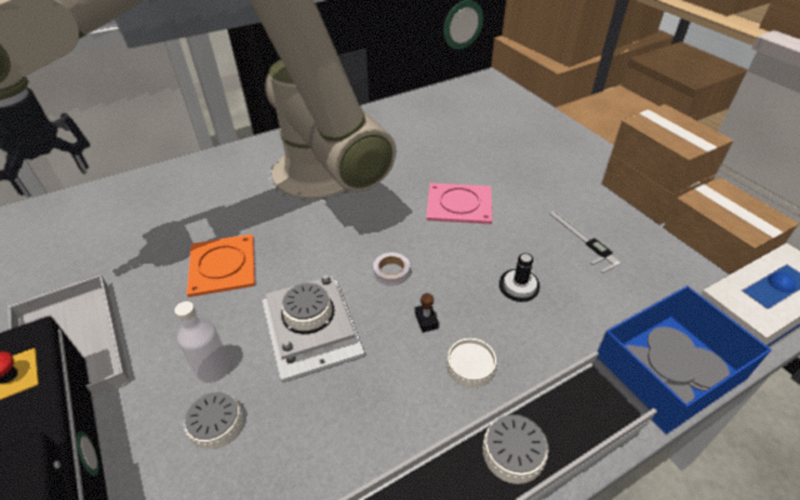

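View pics/side0.png

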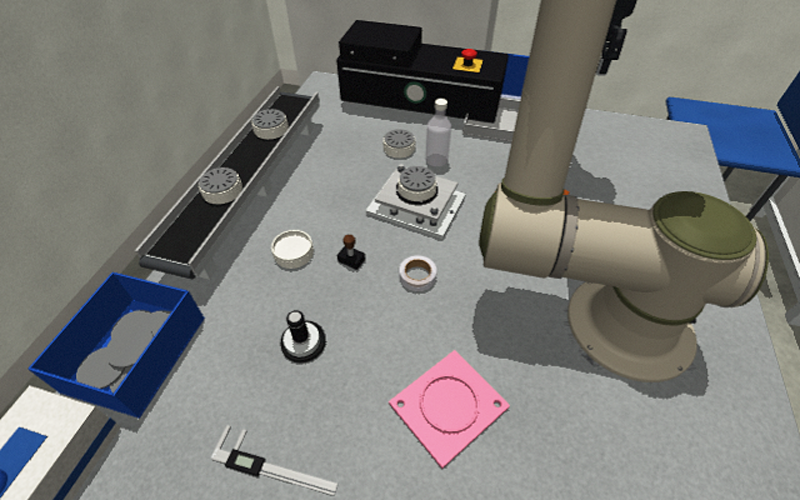

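Tamper: black handle on a bright foot in the black dish (scene ≈ 417,220). The fixture is the grey steel plate with the cartridge (scene ≈ 247,245). The orange and pink plates, loose cartridges, and stamp (341,250) are look-alikes or bystanders.

Run:
```python
from h import *
from scipy.optimize import least_squares
def circ(p):
    r=least_squares(lambda q:np.hypot(p[:,0]-q[0],p[:,1]-q[1])-q[2],[*p.mean(0)[:2],15],loss='soft_l1'); return np.round(r.x,1)
for n in ['scene','side']:
    z=np.load('/tmp/%s.npz'%n); W=z['W']; 
    def sel(c,r,lo,hi):
        m=(np.hypot(W[...,0]-c[0],W[...,1]-c[1])<r)&(W[...,2]>lo)&(W[...,2]<hi); return W[m]
    p=sel((590,195),60,28,110); print(n,'handle',len(p),circ(p), np.round(p[:,2].max()))
    t=p[p[:,2]>82]; print(' top',len(t),(np.min(t,0)+np.max(t,0))[:2]/2, t.mean(0))
    p=sel((464,-205),60,85,110); (c,s,a)=cv2.fitEllipse(cv2.convexHull(p[:,:2].astype(np.float32))); print(' lid',len(p),(p.min(0)+p.max(0))/2,p.max(0)-p.min(0),c,s,np.median(p[:,2]))
    p=sel((490,-210),130,45,56); print(' plate',len(p),cv2.minAreaRect(p[:,:2].astype(np.float32)))
    b=sel((420,-320),200,110,200); print(' bottle',len(b),b.mean(0) if len(b) else'')
im=np.load('/tmp/scene.npz')['im']; im2=np.load('/tmp/side.npz')['im']
save('crop1.png',np.hstack([im[180:300,200:300],im[180:300,370:470],im2[210:330,190:290]]),s=2.6)
```

```text
scene handle 290 [579.7 197.7  12.2] 90.0
 top 97 [578.89795905 198.07284168] [579.50945942 197.73048122  86.20743249]
 lid 808 [ 464.29279164 -205.14973825   88.79181028] [80.57081802 78.24805595  7.10031132] (463.93792724609375, -205.36795043945312) (78.54639434814453, 81.25039672851562) 88.8523774695699
 plate 1652 ((463.6268310546875, -205.06617736816406), (129.6622314453125, 154.6935272216797), 80.62515258789062)
 bottle 665 [ 463.5972723  -388.61552606  137.23734078]
side handle 319 [574.9 200.6  12.3] 88.0
 top 128 [576.14797748 199.30189274] [575.45137586 200.01541044  85.21648296]
 lid 437 [ 461.63591977 -206.10115211   88.52979738] [77.77308767 79.03136518  6.91652389] (462.2962646484375, -205.9283905029297) (78.16497039794922, 79.6289291381836) 87.65853944408406
 plate 962 ((462.1185302734375, -206.70785522460938), (134.38302612304688, 151.1907501220703), 80.51468658447266)
 bottle 265 [ 451.50426804 -379.98353939  137.48657822]
```

View pics/crop1.png

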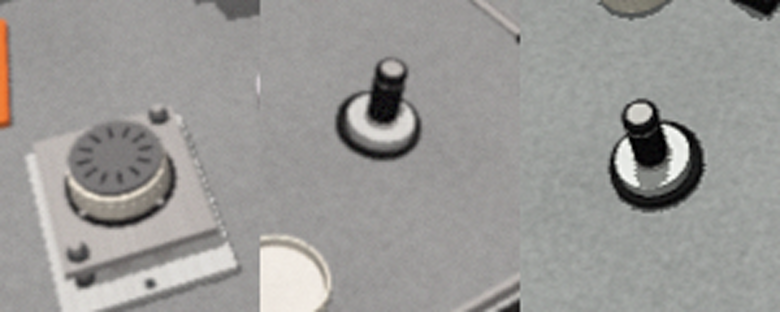

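Crop: left is the steel fixture with the cartridge. Middle and right both show the tamper in its dish. I'm moving above the tamper, at about (577,199).

Emit:
step_arm(plan="60.9 -57 0 0 100;60.9 -57 0 0 100;60.9 -57 0 0 100;60.9 -57 0 0 100;60.9 -57 0 0 100;60.9 -57 0 0 100;60.9 -57 0 0 100;60.9 -57 0 0 100;60.9 -57 0 0 100;60.9 -57 0 0 100", grip_force=60)

```text
time_s: 1.7
eef_pos: [400.5, -82.2, 231.6]
ee_rot: [0.0, 0.992, 0.129, 0.0]
force: [0.7, -1.3, -1.0]
grip_width: 1.0
```

Emit:
step_arm(plan="24.3 -22.7 0 0 100;24.3 -22.7 0 0 100;24.3 -22.7 0 0 100;24.3 -22.7 0 0 100;24.3 -22.7 2 0 100;24.3 -22.7 4 0 100;24.3 -22.7 6 0 100;24.3 -22.7 6 0 100;24.3 -22.7 6 0 100;24.3 -22.7 6 0 100")

```text
time_s: 2.7
eef_pos: [577.1, 196.5, 172.8]
ee_rot: [0.0, 0.992, 0.128, 0.001]
force: [-0.1, 0.8, 0.6]
grip_width: 0.999
```

```bash
cat > wr.py <<'E'
from h import *
from scipy.optimize import least_squares
s=readout.sense(); print(s['joints'],s['eef_pos'],s['ee_rot'])
i=cam('wrist'); im,d=cams.capture('wrist'); W=cloud('wrist',d,i); np.savez('/tmp/wrist.npz',im=im,W=W)
import sys; save(sys.argv[1],im)
for t in ['tamper','stand','lid']:
    for r in spotter.regions_of('wrist',t)[:2]:
        p=W[r['pixels']]; p=p[~np.isnan(p[:,0])]
        print(t,round(r['conf'],2),np.round(r['extent']),np.round(np.median(p,0)) if len(p) else None)
def circ(p):
    r=least_squares(lambda q:np.hypot(p[:,0]-q[0],p[:,1]-q[1])-q[2],[*p.mean(0)[:2],15],loss='soft_l1'); return np.round(r.x,1)
m=(np.hypot(W[...,0]-577,W[...,1]-199)<70); q=W[m]; h=q[(q[:,2]>28)&(q[:,2]<92)]
if len(h)>20:
    print('handle',len(h),circ(h),h[:,2].max()); t=h[h[:,2]>80]; print('top',len(t),(t.min(0)+t.max(0))/2,t.max(0)-t.min(0))
f=q[(q[:,2]>14)&(q[:,2]<25)]
if len(f)>20: print('foot',len(f),cv2.minEnclosingCircle(f[:,:2].astype(np.float32)),np.median(f[:,2]))
E
python3 wr.py wrist1.png
```

```text
[ 1.36387588e-01  5.44208645e-01  1.31036548e+00 -1.83180206e-04
  1.28487115e+00  1.45013009e+00] [577.10303225 196.54623205 172.76194768] [7.94568024e-05 9.91747906e-01 1.28198796e-01 1.07434428e-03]
tamper 0.61 [313. 185.  68.  74.] [585. 198.  20.]
stand 0.58 [315. 179.  83.  78.] [585. 204.  10.]
lid 0.93 [628. 384.  24.  32.] [ 464. -174.   87.]
handle 1595 [579.6 196.8  11.3] 87.35316130607309
top 1142 [576.96332151 196.18346912  83.68290349] [28.74839928 29.31812707  7.34051563]
foot 2005 ((576.5881958007812, 196.08201599121094), 31.94567108154297) 18.843413268025525
```

View pics/wrist1.png

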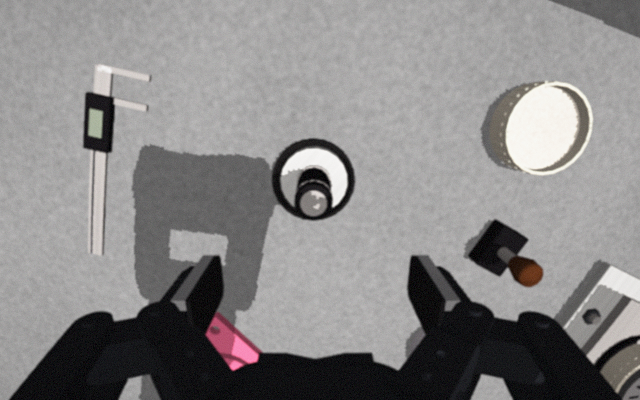

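The wrist view shows the tamper centred in its dish at pixel (314,179), at about (576.8,196.2), directly below the tool.

Emit:
step_arm(plan="0 0 5 0 100;0 0 10 0 100;0 0 13 0 100;0 0 14.5 0 100;0 0 14.5 0 100;0 0 14.5 0 0;0 0 14.5 0 0;0 0 14.5 0 0;0 0 14.5 0 0;0 0 14.5 0 0", grip_force=100)

```text
time_s: 3.9
eef_pos: [577.5, 197.4, 27.6]
ee_rot: [-0.0, 0.992, 0.129, 0.001]
force: [-1.5, 0.2, 6.6]
grip_width: 0.334
```

Emit:
step_arm(plan="0 0 0 0 0;0 0 0 0 0;0 0 -1 0 0;0 0 -3 0 0;0 0 -6 0 0;0 0 -9 0 0;0 0 -12 0 0;0 0 -12 0 0;0 0 -12 0 0;0 0 -12 0 0")

```text
time_s: 4.9
eef_pos: [575.9, 197.1, 144.4]
ee_rot: [0.0, 0.992, 0.129, -0.002]
force: [0.1, 0.7, -3.6]
grip_width: 0.332
```

Run:
```python
from h import *
s=readout.sense(); print(s['eef_pos'],s['force'],s['wrist_torque'],s['grip_width'])
i=cam('wrist'); im,d=cams.capture('wrist'); W=cloud('wrist',d,i); np.savez('/tmp/w2.npz',im=im,W=W); 
im2,d2=cams.capture('side'); W2=cloud('side',d2); np.savez('/tmp/s2.npz',im=im2,W=W2)
e=s['eef_pos']
for n,X in(('w',W),('s',W2)):
    q=X[(np.hypot(X[...,0]-e[0],X[...,1]-e[1])<50)&(X[...,2]>95)&(X[...,2]<150)]
    print(n,len(q),q.min(0),q.max(0)) if len(q) else 0
save('hold.png',np.hstack([im[100:400,180:480],im2[150:300,180:330].repeat(2,0).repeat(2,1)]),s=1.3)
# stand rim
q=W[(np.hypot(W[...,0]-577,W[...,1]-197)<50)&(W[...,2]>8)&(W[...,2]<16)]
print('stand',len(q)); 
if len(q)>30: print(cv2.minEnclosingCircle(q[:,:2].astype(np.float32)))
```

```text
[575.85711967 197.06942259 144.36569256] [ 0.14809851  0.68588873 -3.5637575 ] [-0.0088869  -0.00300906 -0.03045258] 0.3321421897829481
w 5761 [564.27938519 164.59487375 119.9614664 ] [607.14922704 226.93354684 149.99073838]
s 464 [543.28954941 167.56425924 120.07791515] [600.61572505 230.15000097 149.56438357]
stand 783
((574.89111328125, 196.1219024658203), 40.88310623168945)
```

View pics/hold.png

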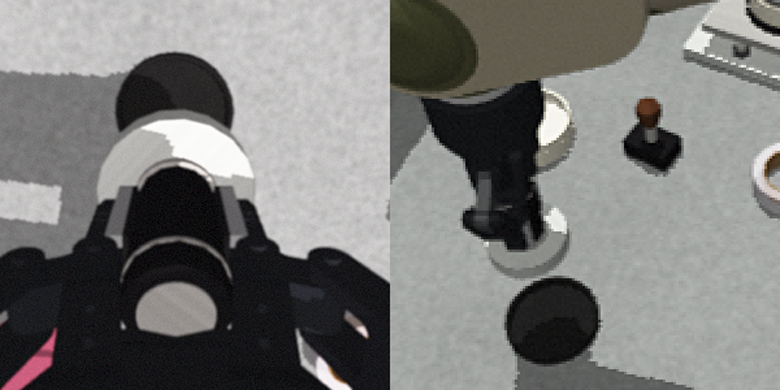

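The tamper is held upright and the dish is empty, with its centre at about (575–577,196). I'm carrying it to the lid.

Emit:
step_arm(plan="-2 3 0 0 0;-4 7 0 0 0;-6.5 11 0 0 0;-9 15.3 0 0 0;-11.5 19.6 0 0 0;-14 23.9 0 0 0;-16.5 28.1 0 0 0;-18.7 31.9 0 0 0;-20.4 34.7 0 0 0;-21.2 36.1 0 0 0")

```text
time_s: 6.0
eef_pos: [462.7, -208.3, 145.6]
ee_rot: [-0.0, 0.992, 0.127, -0.001]
force: [-0.4, 1.1, -5.4]
grip_width: 0.33
```

Emit:
step_arm(plan="0 0 0 0 0;0 0 0 0 0;0 0 0 0 0")

```text
time_s: 6.3
eef_pos: [464.0, -204.9, 146.0]
ee_rot: [-0.0, 0.992, 0.129, -0.0]
force: [-0.0, 0.9, -4.5]
grip_width: 0.332
```

```bash
cat > chk.py <<'E'
from h import *
import sys
s=readout.sense(); print(s['time_s'],s['eef_pos'],s['ee_rot'],s['force'],s['wrist_torque'],s['grip_width'])
e=s['eef_pos']; i=cam('wrist')
for n in ['wrist','scene','side']:
    im,d=cams.capture(n); X=cloud(n,d,i if n=='wrist' else None); np.savez('/tmp/c_%s.npz'%n,im=im,W=X)
    if n!='side': save(sys.argv[1]+n+'.png',im)
    r=spotter.regions_of(n,'tamper')
    for g in r[:1]: print(n,g['conf'],np.round(g['extent']))
    r2=np.hypot(X[...,0]-e[0],X[...,1]-e[1])
    q=X[(r2<40)&(abs(X[...,2]-(e[2]-8))<5)&(r2>18)]
    if len(q)>50:
        A=np.c_[q[:,:2]-e[:2],np.ones(len(q))]; c=np.linalg.lstsq(A,q[:,2],rcond=None)[0]; print(' foot plane',len(q),c,cv2.minEnclosingCircle(q[:,:2].astype(np.float32)))
    q=X[(np.hypot(X[...,0]-463,X[...,1]+205.5)<48)&(X[...,2]>85)&(X[...,2]<93)]
    if len(q)>50: print(' lid',len(q),cv2.minEnclosingCircle(q[:,:2].astype(np.float32)),q.min(0),q.max(0),np.median(q[:,2]))
E
python3 chk.py a
```

```text
6.3 [ 463.98870531 -204.85653944  145.98153733] [-3.47601641e-04  9.91630073e-01  1.29110922e-01 -2.16173799e-04] [-0.02061075  0.85410104 -4.54528786] [0.00439837 0.00610434 0.01734682] 0.33199441103741023
wrist 0.67 [314. 273. 125. 171.]
 foot plane 3893 [-1.73448592e-02 -3.68106756e-03  1.37272102e+02] ((464.0552978515625, -206.11463928222656), 31.672340393066406)
 lid 2923 ((462.5956115722656, -208.7186737060547), 39.79600143432617) [ 450.2979345  -248.49009571   85.13377643] [ 502.2905915  -169.1811562    89.60528397] 87.65790278422446
scene 0.76 [243. 220.  27.  45.]
 foot plane 278 [-3.82258238e-02  7.13159334e-03  1.38746398e+02] ((466.5560302734375, -203.2759246826172), 31.77062225341797)
 lid 515 ((465.24462890625, -205.88925170898438), 40.438899993896484) [ 433.63655155 -244.57193863   85.14967555] [ 504.04185404 -166.11466933   92.45125238] 88.998179135479
side 0.88 [333. 130.  25.  20.]
 foot plane 179 [ 4.59877736e-03 -2.32228679e-02  1.37195999e+02] ((462.8726806640625, -202.15261840820312), 31.776229858398438)
 lid 326 ((461.88336181640625, -203.8224639892578), 40.84474182128906) [ 423.0585334  -236.16869796   85.09973   ] [ 500.81210946 -166.20173822   90.62605251] 87.7074382025703
```

View pics/awrist.png

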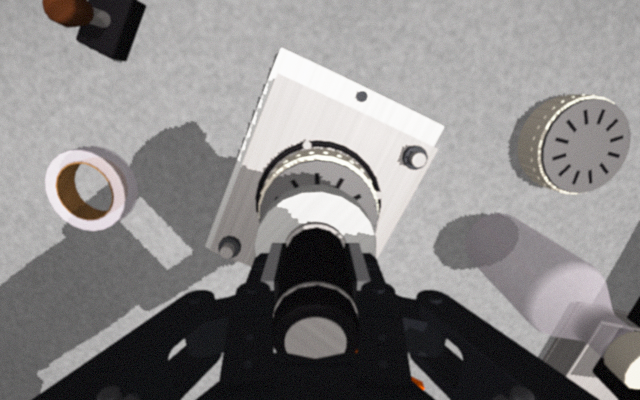

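Comparing foot and lid in each camera puts the foot about (+1.5,+2.5) mm off the lid centre. I'll correct that while lowering it close to the lid.

Emit:
step_arm(plan="-0.2 0.2 0 0 0;-0.2 0.2 1 0 0;-0.2 0.2 2 0 0;-0.2 0.2 2.6 0 0;-0.2 0.2 2.8 0 0;-0.2 0.2 2.8 0 0;-0.2 0.2 2.8 0 0;-0.2 0.2 2.8 0 0")

```text
time_s: 7.4
eef_pos: [462.6, -208.4, 118.6]
ee_rot: [0.0, 0.992, 0.129, 0.0]
force: [-0.1, -0.5, -5.0]
grip_width: 0.329
```

```bash
python3 chk.py b
```

```text
7.4 [ 462.5815112  -208.42241353  118.5877252 ] [2.07173626e-04 9.91702516e-01 1.28553606e-01 2.18572846e-04] [-0.06321272 -0.51219749 -5.0072008 ] [-0.0102875   0.07634137 -0.04645005] 0.3285026841375433
wrist 0.73 [313. 273. 125. 176.]
 foot plane 3904 [-1.51935306e-02 -5.36276200e-03  1.09860743e+02] ((462.5780334472656, -209.89474487304688), 31.713037490844727)
 lid 3331 ((462.4079284667969, -208.85617065429688), 39.90842056274414) [ 436.64950253 -248.76444508   85.01086537] [ 502.178679   -169.07502224   89.96292283] 87.63468535117619
scene 0.66 [243. 226.  28.  38.]
 foot plane 261 [-3.01725927e-02  3.73972249e-03  1.11084443e+02] ((465.212890625, -205.9608612060547), 32.30853271484375)
 lid 277 ((464.5821838378906, -205.63023376464844), 39.71036911010742) [ 438.28006633 -244.48424825   85.09162132] [ 504.23590174 -166.11624821   92.29544187] 88.75546150327646
side 0.62 [335. 139.  26.  18.]
 foot plane 172 [-5.44153300e-03 -1.39279383e-02  1.09575722e+02] ((462.5521545410156, -206.30743408203125), 32.8653678894043)
 lid 165 ((460.9668884277344, -203.9390411376953), 40.01997375488281) [ 422.6528705  -229.22217856   85.04157627] [ 500.86399011 -165.22071287   92.75123076] 87.48963103772826
```

Run:
```python
from h import *
a=np.load('/tmp/c_scene.npz')['im'];b=np.load('/tmp/c_side.npz')['im'];c=np.load('/tmp/c_wrist.npz')['im']
save('near.png',np.hstack([a[185:305,185:305],b[95:215,275:395]]),s=3.3)
```

```text
(no output)
```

View pics/near.png

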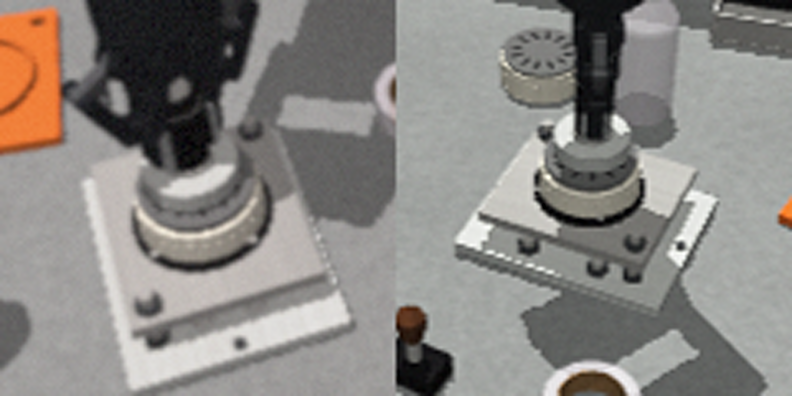

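Centred to about 1 mm, with a gap of about 6 mm. Creeping down.

Emit:
step_arm(plan="0 -0.08 0.2 0 0;0 -0.08 0.4 0 0;0 -0.08 0.5 0 0;0 -0.08 0.6 0 0;0 -0.08 0.7 0 0;0 -0.08 0.8 0 0;0 -0.08 0.8 0 0")

```text
time_s: 8.4
eef_pos: [462.3, -207.5, 110.4]
ee_rot: [0.0, 0.992, 0.129, 0.0]
force: [-0.8, 1.1, -0.2]
grip_width: 0.331
```

Emit:
step_arm(plan="0 0 0.1 0 0;0 0 0.2 0 0;0 0 0.3 0 0;0 0 0.3 0 0")

```text
time_s: 8.8
eef_pos: [462.3, -207.6, 107.3]
ee_rot: [0.0, 0.992, 0.129, 0.0]
force: [-1.5, 1.7, 1.9]
grip_width: 0.33
```

Emit:
step_arm(plan="0 0 0.1 0 0;0 0 0.2 0 0;0 0 0.3 0 0;0 0 0.3 0 0")

```text
time_s: 9.2
eef_pos: [462.3, -207.6, 104.2]
ee_rot: [0.0, 0.992, 0.129, 0.0]
force: [-0.6, 1.9, 3.1]
grip_width: 0.33
```

Emit:
step_arm(plan="0 0 0.1 0 0;0 0 0.2 0 0;0 0 0.3 0 0;0 0 0.3 0 0")

```text
time_s: 9.6
eef_pos: [462.2, -207.6, 101.2]
ee_rot: [0.0, 0.992, 0.129, 0.0]
force: [-1.5, 2.7, 2.5]
grip_width: 0.326
```

Emit:
step_arm(plan="0 0 0.1 0 0;0 0 0.2 0 0;0 0 0.2 0 0")

```text
time_s: 9.9
eef_pos: [462.3, -207.6, 99.3]
ee_rot: [0.0, 0.992, 0.129, 0.0]
force: [-0.8, 2.3, 3.6]
grip_width: 0.328
```

Emit:
step_arm(plan="0 0 0.1 0 0;0 0 0.2 0 0;0 0 0.2 0 0")

```text
time_s: 10.2
eef_pos: [462.3, -207.6, 97.3]
ee_rot: [0.0, 0.992, 0.129, 0.0]
force: [-0.4, 1.6, 5.4]
grip_width: 0.325
```

```bash
python3 -c "
from rig import readout
s=readout.sense();print(s['eef_pos'],s['force'],s['wrist_torque'],s['ee_rot'])"
```

```text
[ 462.27938571 -207.58371271   97.31392015] [-0.41507746  1.60803137  5.40904311] [0.45459971 0.21273483 0.00420365] [5.20571847e-05 9.91704104e-01 1.28541678e-01 6.92830028e-05]
```

```bash
cat > tilt.py <<'E'
from h import *
F=[]
def fit(X,lo,hi):
    dx,dy=X[...,0]-463,X[...,1]+206; th=np.radians(80.6); 
    a=dx*np.cos(th)+dy*np.sin(th); b=-dx*np.sin(th)+dy*np.cos(th)
    m=(np.hypot(dx,dy)>56)&(((abs(a)<60)&(abs(b)<70))|((abs(a)<70)&(abs(b)<60)))&(X[...,2]>lo)&(X[...,2]<hi)
    q=X[m]; 
    for _ in range(4):
        A=np.c_[q[:,0]-463,q[:,1]+206,np.ones(len(q))]; c=np.linalg.lstsq(A,q[:,2],rcond=None)[0]; r=q[:,2]-A@c; q=q[abs(r)<2.5*r.std()+.1]
    return len(q),np.round(c,4)
for n in ['scene','side','wrist']:
    i=cam(n); im,d=cams.capture(n); s=readout.sense(); F.append(np.r_[s['force'],s['wrist_torque']]); X=cloud(n,d,i); np.savez('/tmp/t_%s.npz'%n,im=im,W=X)
    if n!='wrist': print(n,'before',fit(np.load('/tmp/%s.npz'%n)['W'],44,56))
    else: print(n,'before',fit(np.load('/tmp/c_%s.npz'%n)['W'],44,56))
    print(n,'now',fit(X,30,54))
print(s['eef_pos'],np.round(F,2),np.round(np.mean(F,0),2))
E
python3 tilt.py
```

```text
scene before (971, array([-0.    , -0.    , 50.1426]))
scene now (985, array([-8.00000e-04,  3.10000e-03,  3.98679e+01]))
side before (549, array([-1.40000e-03,  3.00000e-04,  4.87163e+01]))
side now (558, array([-1.80000e-03, -2.60000e-03,  3.83837e+01]))
wrist before (11215, array([ 4.00000e-04, -1.00000e-04,  4.87867e+01]))
wrist now (12532, array([-1.90000e-03,  1.20000e-03,  3.85707e+01]))
[ 462.29443571 -207.56274754   97.40764905] [[-1.34  1.44  5.69  0.58  0.18  0.  ]
 [-0.7   1.46  5.95  0.49  0.2  -0.02]
 [-1.29  1.87  5.37  0.48  0.22  0.03]] [-1.11  1.59  5.67  0.52  0.2   0.01]
```

The plate is level (tilt ≤ 3 mrad) and has sunk about 10.2 mm. Continuing.

Emit:
step_arm(plan="0 0 0.1 0 0;0 0 0.1 0 0")

```text
time_s: 10.55
eef_pos: [462.3, -207.6, 96.4]
ee_rot: [0.0, 0.992, 0.129, 0.0]
force: [-1.6, 2.5, 6.0]
grip_width: 0.329
```

Emit:
step_arm(plan="0 0 0.1 0 0;0 0 0.1 0 0")

```text
time_s: 10.75
eef_pos: [462.3, -207.6, 95.4]
ee_rot: [0.0, 0.992, 0.129, 0.0]
force: [-0.9, 1.2, 7.6]
grip_width: 0.327
```

Emit:
step_arm(plan="0 0 0.1 0 0;0 0 0.1 0 0")

```text
time_s: 10.95
eef_pos: [462.3, -207.6, 94.7]
ee_rot: [0.0, 0.992, 0.129, 0.0]
force: [-1.6, 2.9, 8.1]
grip_width: 0.328
```

Emit:
step_arm(plan="0 0 0.05 0 0;0 0 0.05 0 0")

```text
time_s: 11.15
eef_pos: [462.4, -207.6, 94.6]
ee_rot: [0.0, 0.992, 0.129, 0.0]
force: [-3.2, 3.3, 12.7]
grip_width: 0.328
```

Emit:
step_arm(plan="0 0 0.05 0 0;0 0 0.05 0 0")

```text
time_s: 11.35
eef_pos: [462.3, -207.6, 94.5]
ee_rot: [0.0, 0.992, 0.129, 0.0]
force: [-5.8, 3.4, 17.4]
grip_width: 0.325
```

About 21.5 N on the stops. Checking level and holding.

Emit:
step_arm(plan="0 0 0 0 0;0 0 0 0 0;0 0 0 0 0")

```text
time_s: 11.65
eef_pos: [462.3, -207.6, 94.5]
ee_rot: [0.0, 0.992, 0.129, 0.0]
force: [-5.3, 3.5, 16.9]
grip_width: 0.329
```

```bash
python3 tilt.py
```

```text
scene before (971, array([-0.    , -0.    , 50.1426]))
scene now (951, array([ 9.00000e-04, -3.00000e-04,  3.71022e+01]))
side before (549, array([-1.40000e-03,  3.00000e-04,  4.87163e+01]))
side now (547, array([-2.10000e-03, -6.00000e-04,  3.57334e+01]))
wrist before (11215, array([ 4.00000e-04, -1.00000e-04,  4.87867e+01]))
wrist now (12562, array([-1.00000e-04, -1.00000e-04,  3.57926e+01]))
[ 462.33181417 -207.57788603   94.50071153] [[-5.3   4.51 16.69  0.98  0.88 -0.03]
 [-4.61  3.83 16.26  0.95  0.94 -0.06]
 [-5.16  4.58 17.19  0.95  0.98  0.04]] [-5.02  4.31 16.71  0.96  0.93 -0.02]
```

Emit:
step_arm(plan="0 0 0 0 0;0 0 0 0 0;0 0 0 0 0;0 0 0 0 0;0 0 0 0 0;0 0 0 0 0;0 0 0 0 0;0 0 0 0 0;0 0 0 0 0;0 0 0 0 0")

```text
time_s: 12.8
eef_pos: [462.3, -207.6, 94.5]
ee_rot: [0.0, 0.992, 0.129, 0.0]
force: [-5.0, 4.9, 17.3]
grip_width: 0.333
```

Emit:
step_arm(plan="0 0 0 0 0;0 0 0 0 0;0 0 -0.1 0 0;0 0 -0.3 0 0;0 0 -0.6 0 0;0 0 -0.9 0 0;0 0 -1.2 0 0;0 0 -1.5 0 0;0 0 -1.8 0 0;0 0 -2.1 0 0")

```text
time_s: 13.8
eef_pos: [461.9, -207.4, 114.0]
ee_rot: [-0.0, 0.992, 0.129, -0.0]
force: [0.7, -0.1, -3.4]
grip_width: 0.325
```

Emit:
step_arm(plan="0 0 -0.4 0 0;0 0 -0.8 0 0;0 0 -1.5 0 0;0 0 -2.5 0 0;0 0 -3.5 0 0;0 0 -3.5 0 0;0 0 -3.5 0 0")

```text
time_s: 14.5
eef_pos: [462.2, -207.5, 149.5]
ee_rot: [0.0, 0.992, 0.129, 0.0]
force: [-0.4, 1.1, -4.4]
grip_width: 0.332
```

```bash
python3 chk.py d; python3 tilt.py
```

```text
14.5 [ 462.23709357 -207.54684065  149.48679728] [1.46045347e-04 9.91703182e-01 1.28548644e-01 1.52188607e-04] [-0.36436905  1.10046278 -4.43292437] [ 0.01525661  0.03724818 -0.00301254] 0.3317544570143783
wrist 0.68 [315. 273. 123. 172.]
 foot plane 3910 [-1.57064698e-02 -5.05551925e-03  1.40746558e+02] ((462.1720275878906, -208.97300720214844), 31.69468879699707)
scene 0.59 [243. 218.  30.  42.]
 foot plane 276 [-3.20243419e-02  1.54783342e-02  1.41330495e+02] ((464.4850769042969, -205.2137451171875), 31.999969482421875)
 lid 129 ((464.8898010253906, -205.75289916992188), 39.361934661865234) [ 437.40092269 -244.9144654    85.00670131] [ 503.36411221 -166.75016951   87.61657103] 85.60739179827142
side 0.79 [336. 129.  22.  15.]
 foot plane 172 [-2.49720281e-03 -1.26379057e-02  1.40093879e+02] ((461.0174560546875, -205.9430389404297), 32.279876708984375)
scene before (971, array([-0.    , -0.    , 50.1426]))
scene now (960, array([-1.00000e-04,  0.00000e+00,  5.02149e+01]))
side before (549, array([-1.40000e-03,  3.00000e-04,  4.87163e+01]))
side now (568, array([-1.10000e-03, -2.90000e-03,  4.86488e+01]))
wrist before (8556, array([ 5.0000e-04, -1.0000e-04,  4.8771e+01]))
wrist now (8585, array([ 3.00000e-04, -1.00000e-04,  4.87797e+01]))
[ 462.19210548 -207.51574908  149.18385196] [[ 0.84 -0.7  -5.47  0.01 -0.02  0.06]
 [ 0.86  1.07 -3.76  0.02 -0.01 -0.01]
 [ 0.45  0.68 -4.04 -0.03  0.01  0.01]] [ 0.71  0.35 -4.42 -0.   -0.01  0.02]
```

The lid top is down to about 84–85 mm (home). The plate has sprung back up level and the grasp hasn't shifted. Returning to the stand.

Emit:
step_arm(plan="2 -3.4 0 0 0;4 -7 0 0 0;6.5 -11 0 0 0;9 -15.3 0 0 0;11.5 -19.6 0 0 0;14 -23.9 0 0 0;16.5 -28.1 0 0 0;18.8 -31.9 0 0 0;20.5 -34.8 0 0 0;21.4 -36.2 0 0 0")

```text
time_s: 15.95
eef_pos: [576.9, 200.0, 148.9]
ee_rot: [-0.0, 0.992, 0.13, -0.0]
force: [0.7, -1.1, -3.6]
grip_width: 0.329
```

Emit:
step_arm(plan="0 0 0 0 0;0 0 2 0 0;0 0 4 0 0;0 0 6 0 0;0 0 7.5 0 0;0 0 8 0 0;0 0 8 0 0;0 0 8 0 0")

```text
time_s: 16.75
eef_pos: [577.3, 196.8, 70.2]
ee_rot: [0.0, 0.992, 0.128, 0.001]
force: [-0.2, -0.6, -4.0]
grip_width: 0.327
```

Run:
```python
from h import *
s=readout.sense(); e=s['eef_pos']; print(e,s['ee_rot'],s['force'])
i=cam('wrist'); im,d=cams.capture('wrist'); W=cloud('wrist',d,i); save('stand.png',im)
r2=np.hypot(W[...,0]-e[0],W[...,1]-e[1])
q=W[(r2<40)&(abs(W[...,2]-(e[2]-8))<5)&(r2>18)]; print('foot',cv2.minEnclosingCircle(q[:,:2].astype(np.float32)))
q=W[(np.hypot(W[...,0]-577,W[...,1]-197)<50)&(W[...,2]>8)&(W[...,2]<16)]; print('stand',len(q),cv2.minEnclosingCircle(q[:,:2].astype(np.float32)))
```

```text
[577.33084129 196.75134008  70.2030595 ] [2.74492606e-05 9.91726460e-01 1.28367393e-01 6.63179905e-04] [-0.18283553 -0.5975359  -3.95750024]
foot ((577.3949584960938, 195.4413604736328), 31.669240951538086)
stand 1235 ((575.2835083007812, 197.09262084960938), 40.737548828125)
```

View pics/stand.png

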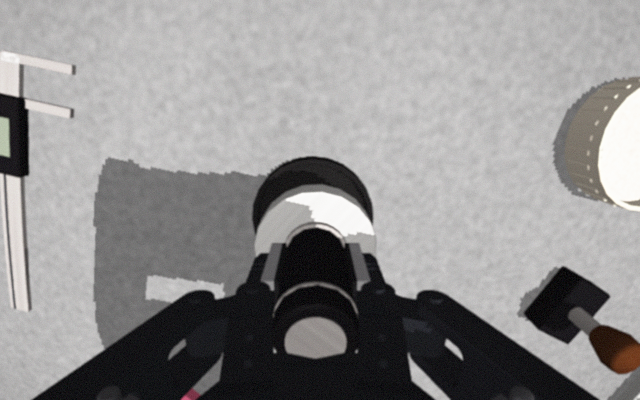

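The foot is over the dish, offset (+2,−1.7) mm from its centre. Correcting and lowering.

Emit:
step_arm(plan="-0.1 -0.15 0 0 0;-0.1 -0.15 1 0 0;-0.1 -0.15 2 0 0;-0.1 -0.15 2.8 0 0;-0.1 -0.15 3.4 0 0;-0.1 -0.15 3.8 0 0;-0.1 -0.15 4.0 0 0;-0.1 -0.15 4.0 0 0;-0.1 -0.15 4.1 0 0;-0.1 -0.15 4.1 0 0")

```text
time_s: 17.8
eef_pos: [575.6, 198.3, 28.5]
ee_rot: [-0.0, 0.992, 0.129, 0.0]
force: [0.0, -0.0, -4.2]
grip_width: 0.323
```

Emit:
step_arm(plan="0 0 0.05 0 0;0 0 0.1 0 0;0 0 0.1 0 0")

```text
time_s: 18.1
eef_pos: [575.6, 198.3, 27.7]
ee_rot: [0.0, 0.992, 0.129, 0.0]
force: [-1.2, -0.9, 0.2]
grip_width: 0.328
```

Emit:
step_arm(plan="0 0 0 0 45;0 0 0 0 60;0 0 0 0 80;0 0 0 0 100;0 0 0 0 100;0 0 -2 0 100;0 0 -5 0 100;0 0 -9 0 100;0 0 -13 0 100;0 0 -14 0 100")

```text
time_s: 19.1
eef_pos: [577.1, 198.5, 172.1]
ee_rot: [-0.0, 0.992, 0.129, 0.004]
force: [-0.4, -0.2, 0.0]
grip_width: 1.003
```

Emit:
step_arm(plan="0 0 0 0 100;0 0 0 0 100;0 0 0 0 100")

```text
time_s: 19.4
eef_pos: [574.8, 198.1, 165.4]
ee_rot: [0.0, 0.992, 0.128, -0.002]
force: [0.4, 0.2, -0.1]
grip_width: 0.997
```

```bash
python3 wr.py end.png
python3 - <<'E'
from h import *
for n in ['scene','side']:
    im,d=cams.capture(n); W=cloud(n,d); W0=np.load('/tmp/%s.npz'%n)['W']
    save('end_%s.png'%n,im)
    for t in ['stamp','tape_roll','spare_cartridge','tamper','fixture','lid']:
        r=spotter.regions_of(n,t)
        if r: p=W[r[0]['pixels']];print(n,t,round(r[0]['conf'],2),np.round(r[0]['extent']),np.round(np.nanmedian(p,0),1))
    m=(np.hypot(W[...,0]-463,W[...,1]+205.5)<36)&(W[...,2]>78)&(W[...,2]<95); q=W[m]
    A=np.c_[q[:,0]-463,q[:,1]+205.5,np.ones(len(q))]; print('lid plane',np.linalg.lstsq(A,q[:,2],rcond=None)[0])
E
```

```text
[1.39426241e-01 5.50035467e-01 1.32099259e+00 3.14226092e-05
 1.27387014e+00 1.45250947e+00] [574.80700388 198.11396164 165.35354329] [ 2.45360451e-06  9.91708715e-01  1.28495495e-01 -1.65283489e-03]
tamper 0.72 [317. 185.  70.  77.] [584. 199.  20.]
stand 0.65 [317. 177.  84.  78.] [589. 205.   9.]
lid 0.66 [630. 389.  19.  20.] [ 460. -173.   82.]
lid 0.23 [316. 177.  84.  80.] [587. 205.   9.]
handle 1711 [578.1 197.1  11.3] 87.28708344976693
top 1216 [575.56786966 196.24392799  83.7428546 ] [28.8744807  29.84351564  7.08845771]
foot 2098 ((575.2664794921875, 196.3514862060547), 31.928115844726562) 18.797142644498273
scene stamp 0.5 [249. 264.  84.  84.] [ 534.6 -227.5   16.4]
scene tape_roll 0.76 [314. 215.  31.  29.] [412.1  -3.6  19.7]
scene spare_cartridge 0.83 [379. 289.  39.  35.] [684.6   3.4  19. ]
scene tamper 0.78 [416. 221.  22.  37.] [585.4 190.   23.1]
scene fixture 0.97 [249. 264.  82.  86.] [ 534.6 -228.6   16.4]
scene lid 0.71 [245. 242.  34.  30.] [ 466.4 -206.4   84.2]
lid plane [-7.15778775e-04  2.09282333e-03  8.41516746e+01]
side stamp 0.65 [283. 203.  23.  28.] [549.9  -2.   21. ]
side spare_cartridge 0.66 [241. 202.  19.  33.] [657.5   2.9  16.9]
side tamper 0.83 [244. 268.  29.  37.] [567.6 209.2  20.8]
side fixture 0.82 [333. 171.  80.  34.] [ 424.9 -149.3   14.6]
side lid 0.6 [334. 144.  31.  16.] [ 458.4 -201.8   82.6]
lid plane [-3.62751417e-03 -5.35981350e-03  8.28113695e+01]
```

View pics/end_scene.png

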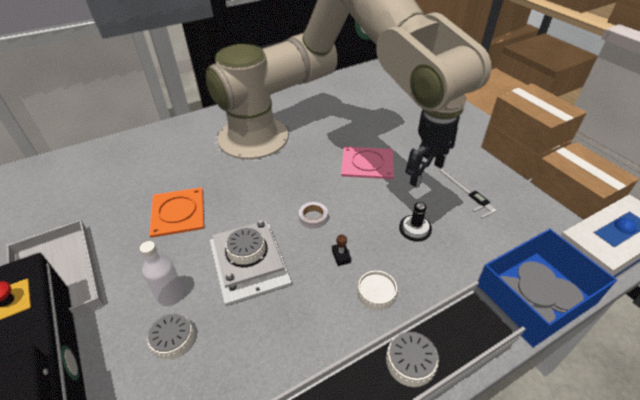

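The tamper stands upright in its dish (pixel 416,221), the gripper is clear of it, and the rest of the bench looks unchanged. The lid stands 34.0 mm above the plate, so it is home.

```bash
python3 -c "
from rig import workorder
print(workorder.finish_job())"
```

```text
the job is handed in; nothing more can be done
None
```

The lid is pressed home, the tamper is back upright in its stand, and the job is handed in at about 20 s of the 58 s allowed.

- **Press:** I lowered the tamper onto the lid, centred to about 1 mm, and felt for the stops. The plate sank about 13 mm, then the push rose steeply to about 21 N, well under the 35 N limit. It stood level within about 2 mrad, and I held it there for about 1.8 s before easing off.
- **Lid and plate:** In the last pictures the lid's top is 34.0–34.1 mm above the plate's upper face, which is its home height. The plate had come back up level.
- **Tamper:** It is centred in its dish, let go, and the gripper is about 14 cm above where it let go.
- **Bench:** The bystanders look unmoved in the last scene picture. I did not compare each one's position by number.
- **Disagreements:** The cameras differed by 1–3 mm, so I used the offsets seen within each one. The depth images suggested the held foot was tilted 0–2°, but they did not agree, and the plate stayed level. There was a side force of about 7 N during the hold. In the last look the network also labelled the fixture as the stamp and the stand as a lid, which I ignored.

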